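# Change over the push-latch drawers on the garage bench

## Task

One of the two handleless push-latch drawers on the garage bench was left standing ajar: push it back in until it latches shut, flush with its unit, and let go. Then press the front of the other drawer, which is shut, so that it springs ajar, and leave it ajar for the next job. Leave everything else on and around the two units where it is.

Things in the scene. Friction and masses are not known exactly. Their poses are not given: they have to be found in the camera images.
- unit_a: one of two alike wooden bench units, fixed, 200 mm deep, 200 wide, 206 high: drawer below (z 14 to 96 mm), open cubby above (z 112 to 190). Origin: centre of its underside, on the bench; x points from front to back (inward pushing direction), z up. Front edges of sides (12 mm thick, 176 mm apart) and base at x = -100 mm. This one's drawer starts ajar.
- unit_b: one of two alike wooden bench units, fixed, 200 mm deep, 200 wide, 206 high: drawer below (z 14 to 96 mm), open cubby above (z 112 to 190). Origin: centre of its underside, on the bench; x points from front to back (inward pushing direction), z up. Front edges of sides (12 mm thick, 176 mm apart) and base at x = -100 mm. This one's drawer starts shut. It stands to the left or the right of the other.
- drawer_a_face (a point): centre of the front face of the drawer that starts ajar: a plain, handleless board 170 mm wide by 82 mm high, its centre 55 mm above the bench, upright, facing along -x of its unit; it moves with the drawer (x = -100 mm in the unit's frame when flush)
- drawer_b_face (a point): centre of the front face of the drawer that starts shut: a plain, handleless board 170 mm wide by 82 mm high, its centre 55 mm above the bench, upright, facing along -x of its unit; it moves with the drawer (x = -100 mm in the unit's frame when flush)
- unit_a_brow (a point): middle of the lower front edge of the ajar drawer's unit's top board, at x = -128, z = 190 mm in the unit's frame. The board juts out 28 mm in front of the flush drawer front, so a tool pointing straight down cannot reach the drawer: lean the tool 30 to 50 degrees and push in underneath
- unit_b_brow (a point): middle of the lower front edge of the shut drawer's unit's top board, at x = -128, z = 190 mm in the unit's frame. The board juts out 28 mm in front of the flush drawer front, so a tool pointing straight down cannot reach the drawer: lean the tool 30 to 50 degrees and push in underneath
- drawer_a (a joint): the drawer that starts ajar: slides along its unit's x: 0 flush, positive out to the robot (m). 55 mm: ajar on a spring, out-stop; 0 to 1 mm: latched. Each push to 5 mm or more beyond flush (inner stop at -8 mm), then letting go, changes it over: ajar to latched flush, latched to springing out ajar. It takes 1 to 5 N, up to 12 N when pushed briskly, more only at the inner stop
- drawer_b (a joint): the drawer that starts latched shut: slides along its unit's x: 0 flush, positive out to the robot (m). 55 mm: ajar on a spring, out-stop; 0 to 1 mm: latched. Each push to 5 mm or more beyond flush (inner stop at -8 mm), then letting go, changes it over: ajar to latched flush, latched to springing out ajar. It takes 1 to 5 N, up to 12 N when pushed briskly, more only at the inner stop
- trophy: small gilt trophy cup on a square stone foot, 50 x 50 x 104 mm high, standing on the unit whose drawer starts ajar; origin: centre of its underside. Not to be disturbed.
- jar: small closed glass jar, 52 mm across, 62 mm high, in the open cubby of the unit whose drawer starts ajar; origin: centre of its underside. Not to be disturbed.
- tin: upright tin can, 68 mm across, 85 mm high, standing on the unit whose drawer starts shut; origin: centre of its underside. Not to be disturbed.
- tape: roll of grey tape lying flat, 68 mm across, 24 mm high, in the open cubby of the unit whose drawer starts shut; origin: centre of its underside. Not to be disturbed.
- tape_measure: black tape measure lying flat on the bench in front of the two units, 62 x 58 x 36 mm high; origin: centre of its underside. Not to be disturbed.
- mug: white mug, 80 mm across, 90 mm high, standing on the bench at the left; origin: centre of its underside. Not to be disturbed.
- hammer: hammer lying on the bench at the right; origin: underside, about mid-length. Not to be disturbed.

How it is judged:
By the outcome, as a careful person would: the job done as asked, in the order asked, and still so for the second after the job is handed in, with the robot touching nothing.
It also fails if it takes over 64 s, if anything falls off the work surface, if the arm or the gripper's body presses on something with over 40 N, if the wrist force passes 120 N, or if a joint passes its speed limit or range.

## Robot

A 6-joint arm with a two-finger parallel gripper is mounted at the origin on the work surface. World frame = base frame: x ahead of the robot, y to its left, z up, the work surface at z = 0. Lengths are in m, angles in rad, forces in N, time in s.
With the tool pointing down it reaches from about 0.375 to 0.9 m from the base axis. Payload 3.1 kg.
Tool frame: the origin (TCP) lies at the very end of the fingers, on their centre line; the grasp point (between the pads) lies 19 mm behind it; z points along the fingers, y is the direction in which the jaws open and shut (so a half turn about z gives the same grasp; the last joint's range is limited). The gripper opens to 85 mm and grips with 20 to 120 N. Pads are 22 mm wide; open, the fingers measure 114 mm over their backs; the gripper's body (76 mm by 85 mm) begins 54 mm behind the grasp point. The pads swing forward as they close: fully open they stand 13 mm farther back than shut.
Start: joints at [0.982, 0.527, 1.433, -0, 1.181, -0.178], TCP at [0.25, 0.573, 0.231] pointing down, gripper open.
Joint ranges: [-3.08, 3.08], [-0.75, 2.2], [0.22, 2.44], [-1.43, 4.57], [0, 2.65], [-2.85, 2.85]. Speed limits (rad/s): [2.79, 2.79, 3.14, 3.14, 3.14, 3.14].

## Interface

Orientations are given as a unit quaternion [x, y, z, w].
In Python, from station import manip gives the robot as it stands. The module is installed in compiled form; this text tells all that it offers.
- The arm moves only by the tool drive_tool, never from a script. Its argument "deltas" is one flat list of numbers, 4 for each row, row after row: the shift along the tool's x, y, z in cm, then the turn about the tool's z in degrees. A call has 1 to 12 rows; each row is the pose to reach, as a shift and turn from the pose measured when the call began, along the tool's axes at that moment; what a row does not reach only later rows make up. A row lasts 1/10 s, in which the tool goes at most 50 mm and 8.59 degrees, less where a joint would pass 70% of its speed; a pose out of reach is approached as far as the arm can. A call with a gripper value outside its range is refused whole. "hand" is the finger opening in cm, from 0 to 8.54, set as the call begins (left out, the last holds). The fingers move at their own pace and stop on an object; "squeeze" is the grip in N (left out, the last holds). Time passes only in rows, so rows that repeat a pose let the fingers close. It gives the time, the measured TCP pose, the force and the opening at its end, in the units of the state.
- manip.sense(): the state, without advancing time (a new reading comes with each control period).
- manip.snapshot(name): name is "scene" or "top" or "wrist"; returns a dict with "frame" (420x560x3 uint8, red, green, blue), "depth" (420x560 float32, m along the optical axis (not along the pixel's ray), 0 where there is no reading), "fx", "fy", "cx", "cy" (pixels), "R" (3x3) and "t" (3): a world point X has camera coordinates R X + t. Camera axes: x right, y down, z forward; pixel columns grow to the right and rows downward; lengths in m; the calibration is good to about 2 mm. A picture is of the moment at which its call begins.
- manip.sign_off(): hands the job in, once; it reports no verdict.
The state is a dict: "t": time; "q": joint angles; "qd": joint speeds; "tau": joint torques, N m; "tcp_pos": TCP position; "tool_rot": TCP orientation; "force": force on the tool from outside, world axes, zero at the start; "ft_torque": the same for the moment, N m; "finger_gap": opening from 0.0 (shut) to 1.0 (fully open).
Only numpy, scipy, OpenCV 4.12 (cv2) and the standard library are available. Lean on these libraries where they do the work, as an engineer would, in place of code of your own. Each camera call takes 0.05 s, during which the arm holds its last target.

## Working session

There is one attempt and no reset: what is moved stays moved. The work goes in short steps, Python scripts to look and compute and a tool call to move; the robot and the scene stay as the last step left them, time stands still between calls to the robot, and variables do not carry over. Pictures are saved under pics/ and viewed, and the job is handed in when it is done.

Besides the shell and the picture viewer there is one more tool, called after ">>>" by a JSON object that holds its "op" and its "data". drive_tool: Moves the arm, as the interface text tells. Its arguments: {"type":"object","properties":{"deltas":{"type":"array"},"hand":{"type":"number"},"squeeze":{"type":"number"}},"required":["deltas"]}

```bash
mkdir -p pics; ls; python3 - <<'E'
from station import manip
import cv2,numpy as np
s=manip.sense(); print(s)
for n in ["scene","top"]:
    d=manip.snapshot(n); cv2.imwrite(f"pics/{n}0.png",d["frame"][:,:,::-1]); np.savez(f"pics/{n}0.npz",**d)
    print(n,d["fx"],d["cx"],d["cy"],d["R"].round(3).tolist(),d["t"].round(3))
E
```

```text
pics
{'t': 0.0, 'q': array([ 9.81511229e-01,  5.28482763e-01,  1.43389774e+00,  2.24746260e-06,
        1.18135000e+00, -1.78512310e-01]), 'qd': array([-0.00061543,  0.00053559, -0.00109351,  0.00095803,  0.0018972 ,
       -0.00192819]), 'tau': array([-5.89371175e-04, -4.42348838e+01, -1.78026152e+01, -1.82335521e-04,
        8.42597539e-03, -8.93291201e-06]), 'tcp_pos': array([0.24915803, 0.57242567, 0.23032484]), 'tool_rot': array([ 2.03945750e-01,  9.78981608e-01, -9.90729953e-04, -4.01316617e-04]), 'force': array([-0.20252303,  0.44910993,  0.17621352]), 'ft_torque': array([ 0.01742273,  0.0002111 , -0.04043666]), 'finger_gap': 0.9999072194710118}
scene 384.1273120361484 285.4556879046596 201.64890455692415 [[0.136, -0.991, 0.006], [-0.942, -0.131, -0.308], [0.306, 0.036, -0.951]] [-0.101  0.607  1.262]
top 410.5810112695853 273.1886603341775 207.14084008147293 [[0.007, -1.0, -0.012], [-0.98, -0.004, -0.197], [0.197, 0.013, -0.98]] [-0.005  0.599  1.105]
```

View pics/scene0.png

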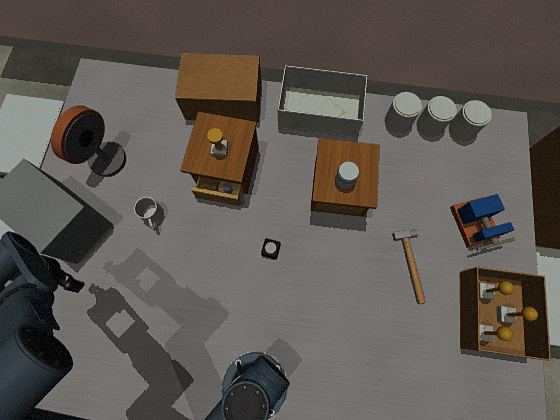

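View pics/top0.png

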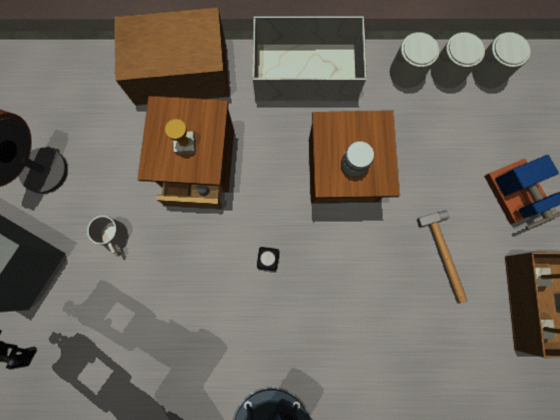

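The scene view shows unit A at the left (top board around px 220,145, trophy on it) with its drawer out at (218,190). Unit B is at the right (346,172) with the tin on it and its drawer shut. The tape measure is at (271,248), the mug at (147,210) and the hammer at (410,265). Next I'll measure the unit poses.

```bash
cat > h.py <<'E'
import numpy as np,cv2
from scipy.spatial.transform import Rotation as Ro
def pts(d):
    Z=np.asarray(d["depth"]); v,u=np.mgrid[:Z.shape[0],:Z.shape[1]]
    C=np.stack([(u-d["cx"])/d["fx"]*Z,(v-d["cy"])/d["fy"]*Z,Z],-1)
    W=(C-d["t"])@d["R"]; W[Z<=0]=np.nan
    return W
def proj(d,X):
    c=np.asarray(X)@d["R"].T+d["t"]; return np.stack([c[...,0]/c[...,2]*d["fx"]+d["cx"],c[...,1]/c[...,2]*d["fy"]+d["cy"]],-1)
E
python3 - <<'E'
from h import *
for n in ["top","scene"]:
    d=np.load(f"pics/{n}0.npz"); W=pts(d)
    m=(abs(W[...,2]-.206)<.006)&(W[...,0]<0.95)&(W[...,0]>.4)
    nn,l,st,c=cv2.connectedComponentsWithStats(m.astype(np.uint8))
    print(n,"bench z",np.nanmedian(W[250:300,330:400,2]))
    for i in range(1,nn):
        if st[i,4]<800: continue
        P=W[l==i]; r=cv2.minAreaRect(P[:,:2].astype(np.float32)); print(st[i],np.median(P[:,2]),r, cv2.boxPoints(r).round(3).tolist())
    # things by height in front
    m=(W[...,2]>.02)&(W[...,2]<.13)&(W[...,0]<0.95)&(W[...,0]>.3)&(abs(W[...,1])<.6)
    nn,l,st,c=cv2.connectedComponentsWithStats(m.astype(np.uint8))
    for i in range(1,nn):
        if st[i,4]<60: continue
        P=W[l==i]; print("  obj",c[i].round(),st[i,4],P.min(0).round(3),P.max(0).round(3))
E
```

```text
top bench z -0.0006353492182870426
[ 138   96   90   90 6174] 0.20557982009396242 ((0.7462863922119141, 0.22887615859508514), (0.21098728477954865, 0.22920210659503937), 86.7394027709961) [[0.6259999871253967, 0.12999999523162842], [0.8550000190734863, 0.11699999868869781], [0.8669999837875366, 0.328000009059906], [0.6380000114440918, 0.3409999907016754]]
[ 312  111   88   87 6233] 0.2055099862479631 ((0.7107985019683838, -0.20987381041049957), (0.22884529829025269, 0.2108302265405655), 1.1813708543777466) [[0.593999981880188, -0.10700000077486038], [0.5989999771118164, -0.3179999887943268], [0.8270000219345093, -0.31299999356269836], [0.8230000138282776, -0.10199999809265137]]
  obj [150.  91.] 812 [0.933 0.276 0.02 ] [0.95  0.438 0.13 ]
  obj [309.  90.] 1292 [ 0.946 -0.26   0.02 ] [0.95  0.058 0.13 ]
  obj [199. 186.] 1786 [0.601 0.122 0.02 ] [0.855 0.333 0.13 ]
  obj [329. 182.] 478 [ 0.622 -0.312  0.02 ] [ 0.821 -0.107  0.13 ]
  obj [444. 249.] 775 [ 0.339 -0.541  0.02 ] [ 0.597 -0.423  0.032]
  obj [107. 233.] 764 [0.46  0.428 0.02 ] [0.567 0.509 0.094]
  obj [268. 259.] 442 [ 
[... 418 characters left out ...]
8   71 3466] 0.20616779606289454 ((0.7123247385025024, -0.20809900760650635), (0.23038043081760406, 0.21029245853424072), 1.1939551830291748) [[0.5950000286102295, -0.10499999672174454], [0.5989999771118164, -0.3160000145435333], [0.8299999833106995, -0.3109999895095825], [0.824999988079071, -0.10100000351667404]]
  obj [194. 109.] 369 [0.935 0.288 0.02 ] [0.95 0.44 0.13]
  obj [224. 184.] 1329 [0.602 0.124 0.02 ] [0.857 0.336 0.129]
  obj [148. 211.] 471 [0.461 0.43  0.02 ] [0.569 0.511 0.097]
  obj [339. 208.] 425 [ 0.622 -0.31   0.02 ] [ 0.651 -0.109  0.111]
  obj [411. 259.] 489 [ 0.342 -0.538  0.02 ] [ 0.601 -0.42   0.036]
  obj [270. 248.] 279 [ 0.423 -0.015  0.021] [0.49  0.047 0.044]
```

>>> {"op": "drive_tool", "data": {"deltas": [0,0,-5,0,0,0,-10,0,0,0,-14,0,0,0,-14,0], "hand": 0}}

```text
t: 0.5
tcp_pos: [0.251, 0.5753, 0.3777]
tool_rot: [0.204, 0.979, 0.006, 0.002]
force: [0.5, -0.2, 0.6]
finger_gap: 0.332
```

>>> {"op": "drive_tool", "data": {"deltas": [-46,-43,-7,-22,-46,-43,-7,-22,-46,-43,-7,-22,-46,-43,-7,-22,-46,-43,-7,-22,-46,-43,-7,-22,-46,-43,-7,-22,-46,-43,-7,-22,-46,-43,-7,-22,-46,-43,-7,-22,-46,-43,-7,-22,-46,-43,-7,-22]}}

```text
t: 1.7
tcp_pos: [0.4867, 0.0266, 0.4387]
tool_rot: [0.013, 1.0, 0.005, 0.002]
force: [1.1, 0.4, -0.1]
finger_gap: -0.001
```

```bash
python3 - <<'E'
from station import manip
from h import *
s=manip.sense(); print(s["t"],s["q"].round(3),s["tcp_pos"].round(4)); print(Ro.from_quat(s["tool_rot"]).as_matrix().round(3))
d=np.load("pics/top0.npz"); W=pts(d); 
for a in [(20,60,130,220),(20,60,255,365)]: print(np.nanmax(W[a[0]:a[1],a[2]:a[3],2]))
E
```

```text
1.7 [-0.182  0.142  1.446  0.011  1.55  -1.726] [0.4867 0.0266 0.4387]
[[-1.     0.027  0.005]
 [ 0.027  1.     0.011]
 [-0.005  0.011 -1.   ]]
0.16695347342927544
0.14352997033184844
```

>>> {"op": "drive_tool", "data": {"deltas": [0,8,0,0,-5,8,0,0,-10,8,0,0,-15,8,0,0,-20,8,0,0,-25,8,0,0,-30,8,0,0,-35,8,0,0,-40,8,0,0,-45,8,0,0,-50,8,0,0,-55,8,0,0]}}

```text
t: 2.9
tcp_pos: [0.8855, 0.0847, 0.3959]
tool_rot: [0.014, 1.0, 0.007, 0.019]
force: [-0.6, -0.5, 0.1]
finger_gap: 0.002
```

```bash
cat > s.py <<'E'
from station import manip
from h import *
s=manip.sense(); print(s["t"],s["q"].round(3),s["tcp_pos"].round(4),s["force"].round(1)); R=Ro.from_quat(s["tool_rot"]).as_matrix();print(R.round(3)); z=R[:,2]; print("lean",np.degrees(np.arccos(-z[2])).round(1),"az",np.degrees(np.arctan2(z[1],z[0])).round(1))
E
python3 s.py
```

```text
2.9 [-0.035  0.918  0.219  0.017  1.966 -1.572] [0.8855 0.0847 0.3959] [-0.6 -0.5  0.1]
[[-0.999  0.027  0.039]
 [ 0.027  1.     0.014]
 [-0.039  0.015 -0.999]]
lean 2.4 az 19.7
```

>>> {"op": "drive_tool", "data": {"deltas": [-5,0,0,0,-10,0,0,0,-20,0,0,0,-40,0,0,0,-60,0,0,0,-60,0,0,0]}}

```text
t: 3.5
tcp_pos: [0.9278, 0.0647, 0.3268]
tool_rot: [0.014, 0.999, 0.009, 0.037]
force: [-0.3, -1.2, 0.3]
finger_gap: -0.001
```

```bash
python3 s.py
```

```text
3.5 [-0.057  0.997  0.219  0.022  1.852 -1.593] [0.9278 0.0647 0.3268] [-0.3 -1.2  0.3]
[[-0.997  0.027  0.075]
 [ 0.028  0.999  0.016]
 [-0.074  0.019 -0.997]]
lean 4.4 az 12.4
```

```bash
cat > k.py <<'E'
import numpy as np
from scipy.optimize import least_squares
D=[([.982,.528,1.434,0,1.181],[.24916,.57243,.23032]),([-.182,.142,1.446,.011,1.55],[.4867,.0266,.4387]),([-.035,.918,.219,.017,1.966],[.8855,.0847,.3959]),([-.057,.997,.219,.022,1.852],[.9278,.0647,.3268])]
def fk(p,q):
    r0,h,L1,L2,o2,L3,off=p
    a1=q[1];a2=q[1]+q[2]+o2;a3=q[1]+q[2]+q[4]
    r=r0+L1*np.sin(a1)+L2*np.sin(a2)+L3*np.sin(a3); z=h+L1*np.cos(a1)+L2*np.cos(a2)+L3*np.cos(a3)
    c,s=np.cos(q[0]),np.sin(q[0]); return np.array([r*c-off*s,r*s+off*c,z])
p0=np.array([0,.3,.45,.45,0,.3,.11])
f=lambda p:np.r_[np.concatenate([fk(p,q)-x for q,x in D]),.02*(p-p0)]
P=least_squares(f,p0).x
if __name__=="__main__":
    print(P.round(3),f(P).round(4))
    for q2,q3,q5 in [(.27,.22,2.65),(0,.22,2.65),(-.2,.22,2.65),(-.4,.22,2.65),(-.2,.69,2.65),(-.4,.6,2.65)]:
        print(q2,q3,q5,fk(P,[0,q2,q3,0,q5]).round(3),"lean",np.degrees(np.pi-q2-q3-q5).round(1))
E
python3 k.py
```

```text
[-0.001  0.29   0.588  0.408  0.279  0.314  0.115] [-0.003   0.0024 -0.0001 -0.      0.0003  0.     -0.0006 -0.0011  0.0002
  0.0001 -0.003  -0.0001 -0.     -0.0002  0.0028 -0.0008  0.0056  0.0003
  0.0001]
0.27 0.22 2.65 [0.44  0.115 0.836] lean 0.1
0 0.22 2.65 [0.279 0.115 0.933] lean 15.6
-0.2 0.22 2.65 [0.145 0.115 0.976] lean 27.0
-0.4 0.22 2.65 [0.006 0.115 0.992] lean 38.5
-0.2 0.69 2.65 [0.167 0.115 0.845] lean 0.1
-0.4 0.6 2.65 [0.049 0.115 0.893] lean 16.7
```

>>> {"op": "drive_tool", "data": {"deltas": [43,5,-50,0,43,5,-50,0,43,5,-50,0,43,5,-50,0,43,5,-50,0,43,5,-50,0,43,5,-50,0,43,5,-50,0,43,5,-50,0,43,5,-50,0,43,5,-50,0,43,5,-50,0]}}

```text
t: 4.7
tcp_pos: [0.5037, 0.1137, 0.7534]
tool_rot: [0.014, 0.999, 0.009, 0.038]
force: [0.5, 0.5, 0.2]
finger_gap: -0.003
```

```bash
python3 s.py
```

```text
4.7 [-0.005  0.215  0.559  0.022  2.291 -1.533] [0.5037 0.1137 0.7534] [0.5 0.5 0.2]
[[-0.997  0.027  0.076]
 [ 0.028  0.999  0.016]
 [-0.076  0.019 -0.997]]
lean 4.5 az 12.1
```

>>> {"op": "drive_tool", "data": {"deltas": [10,0,-20,0,15,0,-30,0,20,-0.5,-35,0,25,-0.5,-39,0,30,-0.5,-39,0,35,-0.5,-39,0,40,-0.7,-39,0,45,-0.7,-39,0,47,-0.7,-39,0,47,-0.7,-39,0]}}

```text
t: 5.7
tcp_pos: [0.3213, 0.1745, 0.8995]
tool_rot: [0.014, 0.996, 0.012, 0.082]
force: [0.7, 0.2, 0.0]
finger_gap: -0.002
```

```bash
python3 s.py
```

```text
5.7 [ 0.198  0.112  0.219 -0.022  2.645 -1.366] [0.3213 0.1745 0.8995] [0.7 0.2 0. ]
[[-0.986  0.025  0.164]
 [ 0.029  0.999  0.022]
 [-0.163  0.027 -0.986]]
lean 9.5 az 7.7
```

>>> {"op": "drive_tool", "data": {"deltas": [38,-7,-27,0,38,-7,-27,0,38,-7,-27,0,38,-7,-27,0,38,-7,-27,0,38,-7,-27,0,38,-7,-27,0,38,-7,-27,0]}}

```text
t: 6.5
tcp_pos: [0.1717, 0.2531, 0.925]
tool_rot: [0.012, 0.992, 0.028, 0.126]
force: [-0.0, -0.3, 0.5]
finger_gap: 0.001
```

```bash
python3 s.py
```

```text
6.5 [ 0.733  0.037  0.219 -0.271  2.645 -1.067] [0.1717 0.2531 0.925 ] [-0.  -0.3  0.5]
[[-0.968  0.017  0.25 ]
 [ 0.031  0.998  0.053]
 [-0.248  0.059 -0.967]]
lean 14.8 az 12.0
```

>>> {"op": "drive_tool", "data": {"deltas": [-13,-15,3,0,-13,-15,3,0,-13,-15,3,0,-13,-15,3,0,-13,-15,3,0,-13,-15,3,0,-13,-15,3,0]}}

```text
t: 7.2
tcp_pos: [0.3034, 0.1008, 0.919]
tool_rot: [0.013, 0.992, 0.028, 0.125]
force: [-0.3, 0.1, -0.1]
finger_gap: 0.001
```

```bash
python3 s.py
```

```text
7.2 [-1.160e-01 -2.000e-03  2.870e-01  1.610e-01  2.607e+00 -1.512e+00] [0.3034 0.1008 0.919 ] [-0.3  0.1 -0.1]
[[-0.969  0.018  0.248]
 [ 0.032  0.998  0.053]
 [-0.247  0.06  -0.967]]
lean 14.7 az 12.1
```

>>> {"op": "drive_tool", "data": {"deltas": [40,-17,-25,0,40,-17,-25,0,40,-17,-25,0,40,-17,-25,0,40,-17,-25,0,40,-17,-25,0]}}

```text
t: 7.8
tcp_pos: [0.1505, 0.1213, 0.9197]
tool_rot: [0.017, 0.991, 0.015, 0.134]
force: [-0.1, -0.2, -0.3]
finger_gap: 0.004
```

```bash
python3 s.py
```

```text
7.8 [ 0.038 -0.211  0.436  0.032  2.646 -1.469] [0.1505 0.1213 0.9197] [-0.1 -0.2 -0.3]
[[-0.963  0.029  0.267]
 [ 0.037  0.999  0.025]
 [-0.266  0.034 -0.963]]
lean 15.5 az 5.4
```

>>> {"op": "drive_tool", "data": {"deltas": [-3,-2,-28,0,-3,-2,-28,0,-3,-2,-28,0,-3,-2,-28,0,-3,-2,-28,0,-3,-2,-28,0]}}

```text
t: 8.4
tcp_pos: [0.1431, 0.1383, 0.9355]
tool_rot: [0.016, 0.988, 0.015, 0.155]
force: [0.5, -0.3, 0.5]
finger_gap: -0.001
```

```bash
python3 s.py
```

```text
8.4 [ 0.283 -0.167  0.353 -0.129  2.646 -1.378] [0.1431 0.1383 0.9355] [ 0.5 -0.3  0.5]
[[-0.952  0.027  0.306]
 [ 0.037  0.999  0.025]
 [-0.305  0.035 -0.952]]
lean 17.9 az 4.7
```

>>> {"op": "drive_tool", "data": {"deltas": [-43,-2,65,0,-43,-2,65,0,-43,-2,65,0,-43,-2,65,0,-43,-2,65,0,-43,-2,65,0,-43,-2,65,0,-43,-2,65,0,-43,-2,65,0,-43,-2,65,0,-43,-2,65,0,-43,-2,65,0]}}

```text
t: 9.6
tcp_pos: [0.6126, 0.1228, 0.5574]
tool_rot: [0.017, 0.988, 0.015, 0.154]
force: [1.2, -0.2, 0.3]
finger_gap: -0.004
```

```bash
python3 s.py
```

```text
9.6 [ 0.008  0.197  1.117  0.022  1.517 -1.526] [0.6126 0.1228 0.5574] [ 1.2 -0.2  0.3]
[[-0.952  0.028  0.305]
 [ 0.038  0.999  0.025]
 [-0.304  0.035 -0.952]]
lean 17.8 az 4.7
```

>>> {"op": "drive_tool", "data": {"deltas": [-112,3,42,0,-112,3,42,0,-112,3,42,0,-112,3,42,0,-112,3,42,0,-112,3,42,0,-112,3,42,0,-112,3,42,0,-112,3,42,0,-112,3,42,0,-112,3,42,0,-112,3,42,0]}}

```text
t: 10.8
tcp_pos: [0.9723, 0.098, 0.416]
tool_rot: [0.017, 0.985, 0.017, 0.172]
force: [0.0, -0.3, -0.4]
finger_gap: 0.003
```

```bash
python3 s.py
```

```text
10.8 [-0.025  0.915  0.219  0.037  1.662 -1.552] [0.9723 0.098  0.416 ] [ 0.  -0.3 -0.4]
[[-0.94   0.027  0.339]
 [ 0.039  0.999  0.028]
 [-0.338  0.04  -0.94 ]]
lean 19.9 az 4.8
```

>>> {"op": "drive_tool", "data": {"deltas": [-94,3,34,0,-94,3,34,0,-94,3,34,0,-94,3,34,0,-94,3,34,0,-94,3,34,0,-94,3,34,0,-94,3,34,0,-94,3,34,0,-94,3,34,0,-94,3,34,0,-94,3,34,0]}}

```text
t: 12.0
tcp_pos: [1.0417, 0.069, 0.2743]
tool_rot: [0.017, 0.981, 0.019, 0.191]
force: [-0.1, -0.5, -0.2]
finger_gap: -0.002
```

```bash
python3 s.py
```

```text
12.0 [-0.055  1.077  0.219  0.051  1.463 -1.588] [1.0417 0.069  0.2743] [-0.1 -0.5 -0.2]
[[-0.927  0.026  0.375]
 [ 0.04   0.999  0.03 ]
 [-0.374  0.043 -0.927]]
lean 22.1 az 4.7
```

>>> {"op": "drive_tool", "data": {"deltas": [-100,2,0,0,-100,2,0,0,-100,2,0,0,-100,2,0,0,-100,2,0,0,-100,2,0,0,-100,2,0,0,-100,2,0,0]}}

```text
t: 12.8
tcp_pos: [1.0455, 0.047, 0.3045]
tool_rot: [0.017, 0.977, 0.02, 0.21]
force: [0.7, -0.1, -0.4]
finger_gap: 0.002
```

```bash
python3 s.py
```

```text
12.8 [-0.08   1.049  0.219  0.065  1.454 -1.61 ] [1.0455 0.047  0.3045] [ 0.7 -0.1 -0.4]
[[-0.912  0.024  0.411]
 [ 0.041  0.999  0.032]
 [-0.409  0.046 -0.911]]
lean 24.3 az 4.4
```

>>> {"op": "drive_tool", "data": {"deltas": [-100,0,0,0,-100,0,0,0]}}

```text
t: 13.0
tcp_pos: [1.0534, 0.0401, 0.3175]
tool_rot: [0.017, 0.973, 0.021, 0.228]
force: [-0.4, -1.4, 0.1]
finger_gap: 0.001
```

>>> {"op": "drive_tool", "data": {"deltas": [-100,0,0,0,-100,0,0,0]}}

```text
t: 13.2
tcp_pos: [1.0601, 0.0334, 0.334]
tool_rot: [0.017, 0.969, 0.022, 0.247]
force: [0.1, -0.2, 0.2]
finger_gap: -0.002
```

```bash
python3 s.py
```

```text
13.2 [-0.096  1.028  0.219  0.081  1.399 -1.625] [1.0601 0.0334 0.334 ] [ 0.1 -0.2  0.2]
[[-0.877  0.022  0.48 ]
 [ 0.044  0.998  0.034]
 [-0.479  0.05  -0.877]]
lean 28.8 az 4.0
```

>>> {"op": "drive_tool", "data": {"deltas": [-100,3,0,0,-100,3,0,0]}}

```text
t: 13.4
tcp_pos: [1.0656, 0.0303, 0.3526]
tool_rot: [0.017, 0.964, 0.022, 0.266]
force: [-0.5, 0.6, 0.8]
finger_gap: -0.0
```

>>> {"op": "drive_tool", "data": {"deltas": [-100,3,0,0,-100,3,0,0]}}

```text
t: 13.6
tcp_pos: [1.0698, 0.0275, 0.3732]
tool_rot: [0.017, 0.958, 0.023, 0.285]
force: [0.2, -0.0, -0.9]
finger_gap: 0.003
```

>>> {"op": "drive_tool", "data": {"deltas": [-100,3,0,0,-100,3,0,0]}}

```text
t: 13.8
tcp_pos: [1.0729, 0.0246, 0.3956]
tool_rot: [0.017, 0.953, 0.024, 0.303]
force: [-0.4, -0.5, -0.3]
finger_gap: 0.001
```

>>> {"op": "drive_tool", "data": {"deltas": [-100,3,0,0,-100,3,0,0]}}

```text
t: 14.0
tcp_pos: [1.0746, 0.0218, 0.4198]
tool_rot: [0.017, 0.947, 0.024, 0.32]
force: [-0.4, -0.3, -0.2]
finger_gap: -0.001
```

>>> {"op": "drive_tool", "data": {"deltas": [-100,3,0,0,-100,3,0,0]}}

```text
t: 14.2
tcp_pos: [1.0751, 0.019, 0.4455]
tool_rot: [0.018, 0.941, 0.025, 0.338]
force: [-0.1, 0.4, -0.1]
finger_gap: -0.001
```

```bash
python3 s.py
```

```text
14.2 [-0.116  0.939  0.219  0.113  1.301 -1.641] [1.0751 0.019  0.4455] [-0.1  0.4 -0.1]
[[-0.771  0.016  0.637]
 [ 0.05   0.998  0.035]
 [-0.635  0.059 -0.77 ]]
lean 39.6 az 3.1
```

>>> {"op": "drive_tool", "data": {"deltas": [50,20.5,-37,0,50,20.5,-37,0,50,20.5,-37,0,50,20.5,-37,0,50,20.5,-37,0,50,20.5,-37,0,50,20.5,-37,0,50,20.5,-37,0,50,20.5,-37,0,50,20.5,-37,0,50,20.5,-37,0,50,20.5,-37,0]}}

```text
t: 15.4
tcp_pos: [0.5201, 0.2133, 0.428]
tool_rot: [0.018, 0.94, 0.025, 0.339]
force: [-0.0, 1.2, 0.3]
finger_gap: -0.002
```

```bash
python3 s.py
```

```text
15.4 [ 0.26   0.033  1.783 -0.216  0.653 -1.147] [0.5201 0.2133 0.428 ] [-0.   1.2  0.3]
[[-0.769  0.017  0.638]
 [ 0.051  0.998  0.035]
 [-0.637  0.06  -0.769]]
lean 39.7 az 3.2
```

```bash
cat > ik.py <<'E'
from k import *
def ik(r,z,lean):
    r0,h,L1,L2,o2,L3,off=P
    a=np.pi-lean; wr=r-r0-L3*np.sin(a); wz=z-h-L3*np.cos(a); d=np.hypot(wr,wz)
    c=(d*d-L1**2-L2**2)/(2*L1*L2)
    if abs(c)>1: return None
    b=np.arccos(c); q3=b-o2; q2=np.arctan2(wr,wz)-np.arctan2(L2*np.sin(b),L1+L2*np.cos(b)); return q2,q3,a-q2-q3
if __name__=="__main__":
  for lean in (25,30,35,40):
    for z in (.04,.06,.08):
      print(lean,z,[(r,np.round(ik(r,z,np.radians(lean)),2).tolist()) for r in (.5,.52,.54,.56,.58,.6,.62,.65)])
E
python3 ik.py
```

```text
25 0.04 [(0.5, [0.72, 2.19, -0.2]), (0.52, [0.72, 2.14, -0.15]), (0.54, [0.72, 2.09, -0.11]), (0.56, [0.72, 2.04, -0.06]), (0.58, [0.73, 2.0, -0.02]), (0.6, [0.74, 1.95, 0.02]), (0.62, [0.74, 1.9, 0.07]), (0.65, [0.76, 1.82, 0.12])]
25 0.06 [(0.5, [0.66, 2.18, -0.14]), (0.52, [0.67, 2.14, -0.1]), (0.54, [0.67, 2.09, -0.05]), (0.56, [0.68, 2.04, -0.01]), (0.58, [0.68, 1.99, 0.03]), (0.6, [0.69, 1.94, 0.07]), (0.62, [0.7, 1.89, 0.11]), (0.65, [0.72, 1.82, 0.17])]
25 0.08 [(0.5, [0.61, 2.18, -0.08]), (0.52, [0.62, 2.13, -0.04]), (0.54, [0.62, 2.08, 0.0]), (0.56, [0.63, 2.03, 0.04]), (0.58, [0.64, 1.98, 0.08]), (0.6, [0.65, 1.93, 0.12]), (0.62, [0.66, 1.89, 0.16]), (0.65, [0.68, 1.81, 0.21])]
30 0.04 [(0.5, [0.76, 2.25, -0.4]), (0.52, [0.75, 2.2, -0.34]), (0.54, [0.75, 2.15, -0.29]), (0.56, [0.75, 2.11, -0.24]), (0.58, [0.75, 2.06, -0.19]), (0.6, [0.76, 2.01, -0.14]), (0.62, [0.76, 1.96, -0.1]), (0.65, [0.77, 1.88, -0.04])]
30 0.06 [(0.5, [0.7, 2.25, -0.33]), (0.52, [0.7, 2.2, -0.28]), (0.54, [0.7, 2.15, -0.23]), (0.56, [0.7, 2.1, -0.18]), (0.58, [0.7, 2.05, -0.14]), (0.6, [0.71, 2.0, -0
[... 1022 characters left out ...]
[(0.5, [0.9, 2.37, -0.83]), (0.52, [0.88, 2.32, -0.75]), (0.54, [0.86, 2.27, -0.68]), (0.56, [0.84, 2.22, -0.62]), (0.58, [0.83, 2.17, -0.56]), (0.6, [0.83, 2.12, -0.5]), (0.62, [0.83, 2.07, -0.45]), (0.65, [0.83, 2.0, -0.38])]
40 0.06 [(0.5, [0.83, 2.37, -0.76]), (0.52, [0.81, 2.32, -0.69]), (0.54, [0.8, 2.27, -0.62]), (0.56, [0.79, 2.22, -0.56]), (0.58, [0.78, 2.17, -0.51]), (0.6, [0.78, 2.12, -0.45]), (0.62, [0.78, 2.07, -0.4]), (0.65, [0.78, 2.0, -0.33])]
40 0.08 [(0.5, [0.77, 2.37, -0.69]), (0.52, [0.75, 2.31, -0.62]), (0.54, [0.74, 2.26, -0.56]), (0.56, [0.73, 2.21, -0.5]), (0.58, [0.73, 2.17, -0.45]), (0.6, [0.73, 2.12, -0.4]), (0.62, [0.73, 2.07, -0.35]), (0.65, [0.74, 1.99, -0.29])]
```

```bash
cat > full.py <<'E'
from k import *
from scipy.spatial.transform import Rotation as Ro
def FK(q):
    r0,h,L1,L2,o2,L3,off=P
    a1=q[1];a2=q[1]+q[2]
    w=np.array([r0+L1*np.sin(a1)+L2*np.sin(a2+o2),off,h+L1*np.cos(a1)+L2*np.cos(a2+o2)])
    R=Ro.from_euler('ZYZYZ',[q[0],a2,q[3],q[4],q[5]]) if 0 else Ro.from_euler('z',q[0])*Ro.from_euler('y',a2)*Ro.from_euler('z',q[3])*Ro.from_euler('y',q[4])*Ro.from_euler('z',q[5]-np.pi/2*0)
    return Ro.from_euler('z',q[0]).apply(w)+R.apply([0,0,L3]),R
def IK(p,R,q0):
    lo=np.array([-3.08,-.75,.22,-1.43,0,-2.85]);hi=np.array([3.08,2.2,2.44,4.57,2.65,2.85])
    f=lambda q:np.r_[FK(q)[0]-p,.5*(FK(q)[1].inv()*R).as_rotvec()]
    s=least_squares(f,np.clip(q0,lo+1e-3,hi-1e-3),bounds=(lo,hi)); return s.x,np.linalg.norm(s.fun)
if __name__=="__main__":
    for q in ([.26,.033,1.783,-.216,.653,-1.147],[-.116,.939,.219,.113,1.301,-1.641]):
        p,R=FK(q); print(p.round(3)); print(R.as_matrix().round(3))
E
python3 full.py
```

```text
[0.531 0.217 0.432]
[[-0.016 -0.769  0.639]
 [-0.998  0.05   0.035]
 [-0.059 -0.637 -0.769]]
[1.085 0.023 0.45 ]
[[-0.016 -0.771  0.637]
 [-0.998  0.05   0.035]
 [-0.059 -0.635 -0.77 ]]
```

```bash
sed -i "s/q\[5\]-np.pi\/2\*0/q[5]+np.pi\/2/" full.py; cat > plan.py <<'E'
import full; from full import *
D2=D+[([.26,.033,1.783,-.216,.653,-1.147],[.5201,.2133,.428]),([-.116,.939,.219,.113,1.301,-1.641],[1.0751,.019,.4455]),([.733,.037,.219,-.271,2.645,-1.067],[.1717,.2531,.925]),([.008,.197,1.117,.022,1.517,-1.526],[.6126,.1228,.5574])]
def g(p):
    full.P=p; return np.concatenate([FK(list(q)+[0]*(6-len(q)))[0]-x for q,x in D2])
full.P=least_squares(g,P).x; print(full.P.round(3),abs(g(full.P)).max())
if __name__=="__main__":
    R0=np.array([[-.769,.017,.638],[.051,.998,.035],[-.637,.06,-.769]])
    R0=Ro.from_matrix(R0)*Ro.from_euler('z',np.pi)
    import sys
    way=eval(sys.argv[1]); q=np.array([.26,.033,1.783,-.216,.653,2.0])
    for a,b in zip(way[:-1],way[1:]):
        for t in np.linspace(0,1,7):
            p=np.array(a)+(np.array(b)-a)*t; q,e=IK(p,R0,q); print(p.round(3),q.round(2),round(e,4))
E
python3 plan.py "[(.52,.213,.428),(.52,-.15,.43),(.50,-.15,.15),(.5,.236,.15),(.5,.236,.045),(.66,.236,.045)]"
```

```text
[-0.     0.274  0.588  0.408  0.284  0.297  0.111] 0.0003247317573915609
[0.52  0.213 0.428] [ 0.26  0.03  1.78 -0.22  0.65  1.99] 0.0
[0.52  0.152 0.428] [ 0.09 -0.02  1.83 -0.04  0.63  1.73] 0.0
[0.52  0.092 0.429] [-0.09 -0.05  1.87  0.15  0.65  1.43] 0.0
[0.52  0.032 0.429] [-0.28 -0.07  1.88  0.33  0.69  1.14] 0.0
[ 0.52  -0.029  0.429] [-0.46 -0.07  1.88  0.47  0.76  0.9 ] 0.0
[ 0.52 -0.09  0.43] [-0.62 -0.05  1.86  0.57  0.84  0.71] 0.0
[ 0.52 -0.15  0.43] [-0.76 -0.01  1.82  0.63  0.92  0.57] 0.0
[ 0.52 -0.15  0.43] [-0.76 -0.01  1.82  0.63  0.92  0.57] 0.0
[ 0.517 -0.15   0.383] [-0.77  0.04  1.91  0.7   0.81  0.45] 0.0
[ 0.513 -0.15   0.337] [-0.77  0.1   1.99  0.81  0.71  0.3 ] 0.0
[ 0.51 -0.15  0.29] [-0.78  0.18  2.06  0.96  0.62  0.1 ] 0.0
[ 0.507 -0.15   0.243] [-0.79  0.28  2.13  1.18  0.54 -0.17] 0.0
[ 0.503 -0.15   0.197] [-0.79  0.39  2.19  1.47  0.5  -0.51] 0.0
[ 0.5  -0.15  0.15] [-0.8   0.52  2.24  1.78  0.52 -0.88] 0.0
[ 0.5  -0.15  0.15] [-0.8   0.52  2.24  1.78  0.52 -0.88] 0.0
[ 0.5   -0.086  0.15 ] [-0.65  0.51  2.3   2.06  0.49 -1.02] 0.0
[ 0.5   -0.021  0
[... 463 characters left out ...]
4  0.38 -1.73] 0.0
[0.5   0.236 0.098] [ 0.33  0.67  2.18  3.58  0.43 -1.67] 0.0
[0.5   0.236 0.08 ] [ 0.33  0.72  2.19  3.54  0.47 -1.62] 0.0
[0.5   0.236 0.062] [ 0.33  0.77  2.19  3.5   0.52 -1.58] 0.0
[0.5   0.236 0.045] [ 0.33  0.82  2.19  3.48  0.57 -1.55] 0.0
[0.5   0.236 0.045] [ 0.33  0.82  2.19  3.48  0.57 -1.55] 0.0
[0.527 0.236 0.045] [ 0.31  0.81  2.14  3.48  0.51 -1.58] 0.0
[0.553 0.236 0.045] [ 0.29  0.81  2.08  3.5   0.45 -1.62] 0.0
[0.58  0.236 0.045] [ 0.28  0.81  2.02  3.52  0.39 -1.65] 0.0
[0.607 0.236 0.045] [ 0.26  0.81  1.96  3.54  0.34 -1.7 ] 0.0
[0.633 0.236 0.045] [ 0.25  0.82  1.9   3.58  0.29 -1.76] 0.0
[0.66  0.236 0.045] [ 0.23  0.82  1.84  3.64  0.24 -1.83] 0.0
```

>>> {"op": "drive_tool", "data": {"deltas": [-2,-36,-1.5,100,-2,-36,-1.5,100,-2,-36,-1.5,100,-2,-36,-1.5,100,-2,-36,-1.5,100,-2,-36,-1.5,100,-2,-36,-1.5,100,-2,-36,-1.5,100,-2,-36,-1.5,100,-2,-36,-1.5,100,-2,-36,-1.5,100,-2,-36,-1.5,100]}}

```text
t: 16.6
tcp_pos: [0.5196, -0.1478, 0.4315]
tool_rot: [0.733, 0.589, 0.276, 0.199]
force: [0.4, -0.4, 0.6]
finger_gap: -0.0
```

```bash
cat >> s.py <<'E'
import sys
if len(sys.argv)>1:
    t=np.array(eval(sys.argv[1])); print("tool delta cm",(100*R.T@(t-s["tcp_pos"])).round(2))
E
python3 s.py "(.52,-.15,.43)"
```

```text
16.6 [-0.755 -0.009  1.817  0.624  0.915 -0.82 ] [ 0.5196 -0.1478  0.4315] [ 0.4 -0.4  0.6]
[[ 0.154  0.753  0.639]
 [ 0.973 -0.228  0.034]
 [ 0.171  0.617 -0.768]]
lean 39.8 az 3.0
tool delta cm [-0.23 -0.01  0.14]
```

>>> {"op": "drive_tool", "data": {"deltas": [-0.5,-2,2,8,-1,-4,4,16,-1.5,-6,6,24,-2,-8,8,32,-2.7,-9.5,10,40,-3.2,-11.5,12,48,-3.8,-13.5,14.5,56,-4.3,-15.5,16.5,64,-4.8,-17.2,18.5,72,-5.3,-18.9,20.3,80,-5.3,-18.9,20.3,80,-5.3,-18.9,20.3,80]}}

```text
t: 17.8
tcp_pos: [0.4993, -0.1497, 0.1504]
tool_rot: [0.94, -0.019, 0.34, -0.025]
force: [-0.5, -0.6, -0.3]
finger_gap: -0.002
```

```bash
python3 s.py "(.50,.236,.16)"
```

```text
17.8 [-0.801  0.52   2.245  1.793  0.518 -0.883] [ 0.4993 -0.1497  0.1504] [-0.5 -0.6 -0.3]
[[ 0.768 -0.019  0.64 ]
 [-0.053 -0.998  0.034]
 [ 0.638 -0.06  -0.768]]
lean 39.8 az 3.1
tool delta cm [ -1.37 -38.55   0.62]
```

>>> {"op": "drive_tool", "data": {"deltas": [-0.1,-3.5,0,0,-0.3,-7,0.2,0,-0.5,-10.5,0.3,0,-0.6,-14,0.3,0,-0.7,-17.5,0.4,0,-0.8,-21,0.4,0,-0.9,-24.5,0.5,0,-1,-28,0.5,0,-1.1,-31.5,0.5,0,-1.2,-35,0.6,0,-1.4,-38.5,0.6,0,-1.4,-38.5,0.6,0]}}

```text
t: 19.0
tcp_pos: [0.5011, 0.2387, 0.1637]
tool_rot: [0.939, -0.017, 0.343, -0.027]
force: [0.9, -0.5, 0.0]
finger_gap: 0.002
```

```bash
python3 s.py "(.53,.237,.045)"
```

```text
19.0 [ 0.34   0.503  2.148  3.899  0.263 -1.998] [0.5011 0.2387 0.1637] [ 0.9 -0.5  0. ]
[[ 0.763 -0.014  0.646]
 [-0.051 -0.998  0.039]
 [ 0.644 -0.062 -0.763]]
lean 40.3 az 3.4
tool delta cm [-5.43  0.87 10.91]
```

>>> {"op": "drive_tool", "data": {"deltas": [-1.4,0.2,2.7,0,-2.7,0.4,5.5,0,-4,0.6,8.2,0,-5.4,0.8,10.9,0,-5.4,0.8,10.9,0]}}

```text
t: 19.5
tcp_pos: [0.5314, 0.2383, 0.0441]
tool_rot: [0.939, -0.016, 0.343, -0.027]
force: [-0.2, -0.2, 0.9]
finger_gap: 0.001
```

```bash
python3 s.py "(.59,.236,.045)"; python3 - <<'E'
from station import manip
import cv2
for n in ["scene","wrist"]:
    d=manip.snapshot(n); f=d["frame"][:,:,::-1]
    if n=="scene": f=cv2.resize(f[80:300,120:420],None,fx=2.5,fy=2.5)
    cv2.imwrite(f"pics/{n}1.png",f)
E
```

```text
19.5 [ 0.313  0.817  2.129  3.473  0.515 -1.572] [0.5314 0.2383 0.0441] [-0.2 -0.2  0.9]
[[ 0.764 -0.012  0.646]
 [-0.05  -0.998  0.04 ]
 [ 0.644 -0.063 -0.763]]
lean 40.3 az 3.5
tool delta cm [4.54 0.15 3.7 ]
```

View pics/scene1.png

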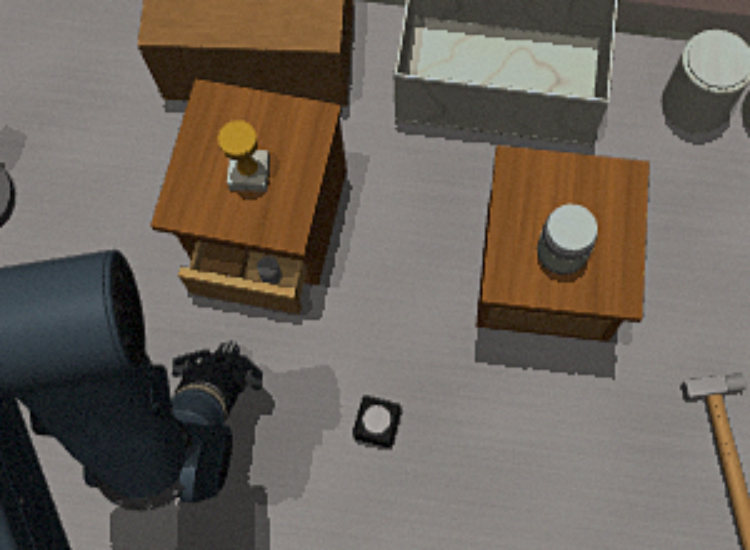

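View pics/wrist1.png

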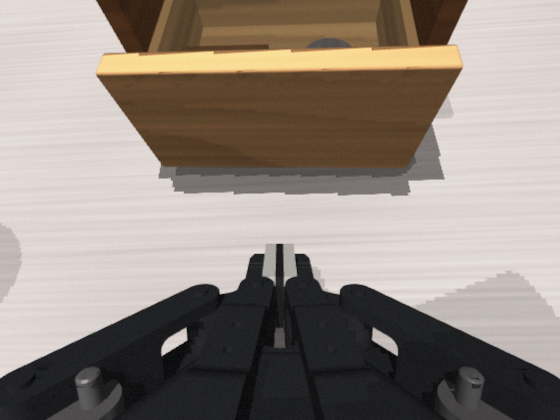

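The scene and wrist views show the closed fingers centred in front of drawer A. The wrist view has the drawer front at about (280,110) px and the fingertips at (280,250). I'll push it in straight along the unit's x.

>>> {"op": "drive_tool", "data": {"deltas": [1.5,0.1,1.3,0,3,0.2,2.6,0,4.6,0.25,3.9,0,6.1,0.35,5.1,0,6.1,0.35,5.1,0]}}

```text
t: 20.1
tcp_pos: [0.6142, 0.2341, 0.0525]
tool_rot: [0.936, -0.017, 0.349, -0.029]
force: [0.6, -0.5, -0.0]
finger_gap: 0.004
```

```bash
python3 s.py "(.645,.232,.045)"; python3 - <<'E'
from station import manip
import cv2
d=manip.snapshot("wrist"); cv2.imwrite("pics/wrist2.png",d["frame"][:,:,::-1])
E
```

```text
20.1 [ 0.25   0.803  1.96   3.505  0.351 -1.672] [0.6142 0.2341 0.0525] [ 0.6 -0.5 -0. ]
[[ 0.755 -0.012  0.655]
 [-0.052 -0.998  0.041]
 [ 0.653 -0.065 -0.754]]
lean 41.0 az 3.6
tool delta cm [1.85 0.22 2.57]
```

View pics/wrist2.png

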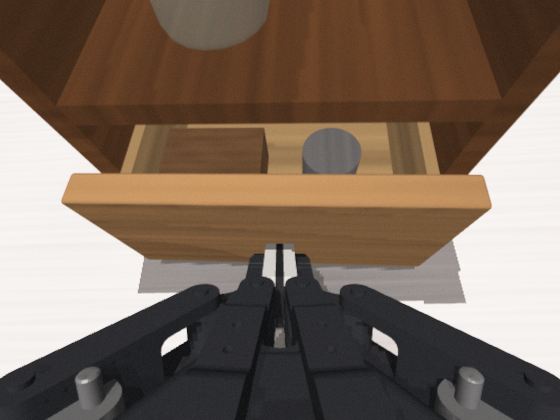

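```bash
cat > face.py <<'E'
from station import manip
from h import *
import sys
def face(c,yaw):
    d=manip.snapshot("wrist"); W=pts(d).reshape(-1,3)
    R=Ro.from_euler('z',yaw,degrees=True).as_matrix(); L=(W-np.array(c))@R
    m=(abs(L[:,1])<.08)&(abs(L[:,1])>.035)&(L[:,2]>.03)&(L[:,2]<.085)&(L[:,0]<.05)&(L[:,0]>-.09)
    print("face n",m.sum(),"x rel flush mm (neg=out)",(1000*np.median(L[m,0])).round(1),np.percentile(L[m,0]*1000,[10,90]).round(1))
    m=(abs(L[:,1])<.1)&(L[:,2]>.2)&(L[:,2]<.212)&(L[:,0]<.0)&(L[:,0]>-.05)
    if m.sum()>20: print("brow front x mm",np.percentile(L[m,0]*1000,[1,5]).round(1),m.sum())
    m=(abs(abs(L[:,1])-.094)<.004)&(L[:,2]>.03)&(L[:,2]<.085)&(L[:,0]<.02)&(L[:,0]>-.03)
    if m.sum()>20: print("side edges x mm",np.percentile(L[m,0]*1000,[5,50]).round(1),m.sum())
if sys.argv[1]=="a": face((.6605,.234,0),-3.25)
else: face((.6255,-.2100,0),1.2)
E
python3 face.py a; python3 s.py
```

```text
face n 14917 x rel flush mm (neg=out) -6.3 [-38.8  27.7]
side edges x mm [0.7 1.5] 1400
20.2 [ 0.251  0.805  1.965  3.505  0.351 -1.671] [0.6108 0.234  0.0503] [-4.1  0.5  3.9]
[[ 0.759 -0.012  0.651]
 [-0.051 -0.998  0.041]
 [ 0.649 -0.064 -0.758]]
lean 40.7 az 3.6
```

>>> {"op": "drive_tool", "data": {"deltas": [0.7,0.05,0.8,0,1.3,0.1,1.5,0,1.9,0.15,2.2,0,2.5,0.2,2.8,0,2.5,0.2,2.8,0]}}

```text
t: 20.7
tcp_pos: [0.6493, 0.2319, 0.0453]
tool_rot: [0.937, -0.017, 0.347, -0.028]
force: [-0.9, 0.3, 0.8]
finger_gap: -0.001
```

```bash
sed -i 's/<.085)&(L\[:,0\]<.05)/<.085)\&(L[:,0]<.05)/; s/np.percentile(L\[m,0\]\*1000,\[10,90\]).round(1))/np.percentile(L[m,0]*1000,[2,10,30,50,90]).round(1))/' face.py; python3 face.py a; python3 s.py "(.658,.231,.045)"
```

```text
face n 8453 x rel flush mm (neg=out) -4.0 [-52.7  -4.4  -4.1  -4.   -3.7]
side edges x mm [0.9 1.3] 964
20.75 [ 0.228  0.825  1.882  3.527  0.29  -1.717] [0.6488 0.2319 0.0451] [-3.  -0.5  0.9]
[[ 0.759 -0.012  0.651]
 [-0.051 -0.998  0.041]
 [ 0.649 -0.064 -0.758]]
lean 40.7 az 3.6
tool delta cm [0.7  0.08 0.61]
```

>>> {"op": "drive_tool", "data": {"deltas": [0.3,0.02,0.25,0,0.6,0.03,0.5,0,0.92,0.05,0.78,0,0.92,0.05,0.78,0]}}

```text
t: 21.15
tcp_pos: [0.6614, 0.2311, 0.045]
tool_rot: [0.937, -0.017, 0.347, -0.028]
force: [-1.4, 0.3, -0.6]
finger_gap: -0.005
```

```bash
python3 face.py a; python3 s.py "(.54,.237,.045)"
```

```text
face n 8345 x rel flush mm (neg=out) 8.2 [-40.7   7.8   8.    8.2   8.5]
side edges x mm [1.  1.4] 1812
21.2 [ 0.221  0.829  1.854  3.544  0.267 -1.741] [0.6612 0.2312 0.0449] [-1.7  0.1 -0.2]
[[ 0.759 -0.012  0.651]
 [-0.051 -0.998  0.041]
 [ 0.649 -0.064 -0.758]]
lean 40.7 az 3.6
tool delta cm [-9.22 -0.43 -7.87]
```

>>> {"op": "drive_tool", "data": {"deltas": [-0.6,0,-0.5,0,-1.5,-0.1,-1.3,0,-3,-0.2,-2.6,0,-5,-0.25,-4.2,0,-7,-0.3,-6,0,-7,-0.3,-6,0]}}

```text
t: 21.8
tcp_pos: [0.5635, 0.2353, 0.044]
tool_rot: [0.939, -0.016, 0.343, -0.028]
force: [-0.6, -0.9, -0.4]
finger_gap: 0.0
```

```bash
python3 face.py a; python3 s.py "(.50,.237,.16)";python3 - <<'E'
from station import manip
import cv2
d=manip.snapshot("wrist"); cv2.imwrite("pics/wrist3.png",d["frame"][:,:,::-1])
E
```

```text
face n 11056 x rel flush mm (neg=out) 0.6 [-0.4 -0.   0.3  0.6  1.2]
side edges x mm [0.5 1.3] 2074
21.85 [ 0.281  0.814  2.06   3.47   0.45  -1.605] [0.5665 0.2356 0.0449] [ 0.3 -0.6 -0.1]
[[ 0.76  -0.011  0.649]
 [-0.049 -0.998  0.041]
 [ 0.648 -0.063 -0.759]]
lean 40.6 az 3.6
tool delta cm [  2.39  -0.8  -13.06]
```

View pics/wrist3.png

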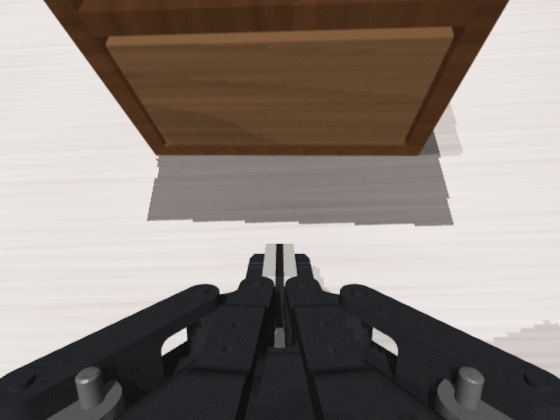

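Drawer A is flush: its face is at 0.6 mm against side edges at 0.5 to 1.3 mm, and the wrist view shows it level inside the frame. Next I'll plan the move to B.

```bash
python3 - <<'E'
from plan import *
R0=Ro.from_matrix(np.array([[.76,-.011,.649],[-.049,-.998,.041],[.648,-.063,-.759]]))
q=np.array([.281,.814,2.06,3.47,.45,-1.605])
way=[(.5665,.2356,.045),(.5,.236,.16),(.5,-.21,.16),(.52,-.21,.045),(.63,-.21,.045)]
for a,b in zip(way[:-1],way[1:]):
    for t in np.linspace(0,1,5):
        p=np.array(a)+(np.array(b)-a)*t; q,e=IK(p,R0,q); print(p.round(3),q.round(2),round(e,4))
E
```

```text
[-0.     0.274  0.588  0.408  0.284  0.297  0.111] 0.0003247317573915609
[0.566 0.236 0.045] [ 0.28  0.81  2.06  3.47  0.45 -1.61] 0.0
[0.55  0.236 0.074] [ 0.29  0.74  2.09  3.52  0.42 -1.64] 0.0
[0.533 0.236 0.103] [ 0.31  0.67  2.12  3.58  0.38 -1.7 ] 0.0
[0.517 0.236 0.131] [ 0.32  0.59  2.14  3.67  0.33 -1.78] 0.0
[0.5   0.236 0.16 ] [ 0.33  0.51  2.16  3.82  0.28 -1.92] 0.0
[0.5   0.236 0.16 ] [ 0.33  0.51  2.16  3.82  0.28 -1.92] 0.0
[0.5   0.124 0.16 ] [ 0.    0.49  2.29  3.03  0.35 -1.41] 0.0
[0.5   0.013 0.16 ] [-0.37  0.49  2.34  2.46  0.44 -1.17] 0.0
[ 0.5   -0.098  0.16 ] [-0.69  0.49  2.29  1.95  0.5  -0.96] 0.0
[ 0.5  -0.21  0.16] [-0.92  0.51  2.16  1.53  0.57 -0.71] 0.0
[ 0.5  -0.21  0.16] [-0.92  0.51  2.16  1.53  0.57 -0.71] 0.0
[ 0.505 -0.21   0.131] [-0.91  0.59  2.17  1.68  0.57 -0.87] 0.0
[ 0.51  -0.21   0.103] [-0.9   0.67  2.17  1.81  0.58 -1.02] 0.0
[ 0.515 -0.21   0.074] [-0.89  0.74  2.17  1.92  0.6  -1.14] 0.0
[ 0.52  -0.21   0.045] [-0.88  0.82  2.16  2.02  0.63 -1.25] 0.0
[ 0.52  -0.21   0.045] [-0.88  0.82  2.16  2.02  0.63 -1.25] 0.0
[ 0.548 -0.21   0.045] [-0.83  0.81  2.1   2.    0.59 -1.16] 0.0
[ 0.575 -0.21   0.045] [-0.78  0.81  2.04  1.96  0.55 -1.06] 0.0
[ 0.602 -0.21   0.045] [-0.74  0.81  1.98  1.92  0.52 -0.96] 0.0
[ 0.63  -0.21   0.045] [-0.7   0.82  1.92  1.87  0.49 -0.86] 0.0
```

>>> {"op": "drive_tool", "data": {"deltas": [0,0,-3.5,0,0.8,-0.2,-6.5,0,1.6,-0.5,-9.5,0,2.4,-0.8,-13,0,2.4,-0.8,-13,0]}}

```text
t: 22.4
tcp_pos: [0.503, 0.2378, 0.1645]
tool_rot: [0.936, -0.017, 0.351, -0.03]
force: [0.7, -0.5, 0.0]
finger_gap: 0.001
```

```bash
python3 s.py "(.50,-.21,.16)"
```

```text
22.4 [ 0.335  0.508  2.156  3.818  0.284 -1.921] [0.503  0.2378 0.1645] [ 0.7 -0.5  0. ]
[[ 0.753 -0.011  0.657]
 [-0.052 -0.998  0.044]
 [ 0.656 -0.067 -0.752]]
lean 41.2 az 3.8
tool delta cm [ 1.82 44.71 -1.81]
```

>>> {"op": "drive_tool", "data": {"deltas": [0.2,4,-0.2,0,0.3,8,-0.3,0,0.5,12,-0.5,0,0.6,16,-0.6,0,0.8,20,-0.8,0,1,24,-1,0,1.1,28,-1.1,0,1.3,32,-1.3,0,1.5,36,-1.5,0,1.6,40,-1.6,0,1.8,44.7,-1.8,0,1.8,44.7,-1.8,0]}}

```text
t: 23.6
tcp_pos: [0.5018, -0.2202, 0.1602]
tool_rot: [0.935, -0.02, 0.353, -0.025]
force: [0.4, -0.8, 0.8]
finger_gap: -0.001
```

```bash
python3 s.py "(.53,-.212,.045)"
```

```text
23.6 [-0.939  0.522  2.156  1.552  0.585 -0.736] [ 0.5018 -0.2202  0.1602] [ 0.4 -0.8  0.8]
[[ 0.75  -0.019  0.661]
 [-0.054 -0.998  0.033]
 [ 0.659 -0.06  -0.75 ]]
lean 41.4 az 2.8
tool delta cm [-5.52 -0.18 10.52]
```

>>> {"op": "drive_tool", "data": {"deltas": [-1.4,-0.3,2.6,0,-2.8,-0.4,5.3,0,-4.1,-0.5,7.9,0,-5.5,-0.5,10.5,0,-5.5,-0.5,10.5,0]}}

```text
t: 24.1
tcp_pos: [0.5301, -0.208, 0.0415]
tool_rot: [0.936, -0.02, 0.351, -0.027]
force: [0.3, 0.6, 0.3]
finger_gap: 0.002
```

```bash
python3 face.py b; python3 s.py "(.605,-.2105,.045)"; python3 - <<'E'
from station import manip
import cv2
d=manip.snapshot("wrist"); cv2.imwrite("pics/wrist4.png",d["frame"][:,:,::-1])
E
```

```text
face n 11413 x rel flush mm (neg=out) 0.3 [-0.7 -0.3  0.   0.3  0.9]
side edges x mm [0.1 1. ] 2034
24.15 [-0.861  0.829  2.151  2.057  0.634 -1.257] [ 0.5301 -0.2081  0.0435] [ 0.3  0.5 -0.1]
[[ 0.752 -0.019  0.659]
 [-0.056 -0.998  0.036]
 [ 0.657 -0.064 -0.751]]
lean 41.3 az 3.1
tool delta cm [5.74 0.09 4.82]
```

View pics/wrist4.png

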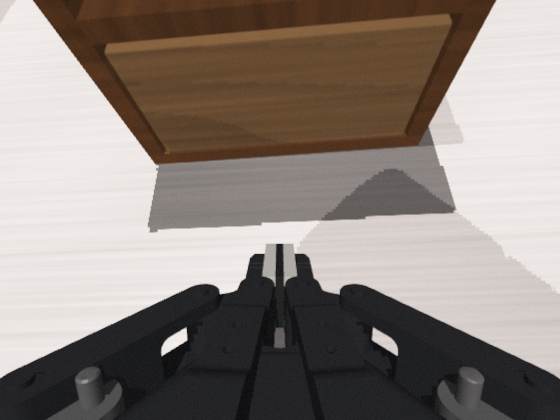

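The wrist view shows drawer B shut, with its front at about (280,90) px and the fingers centred below it. I'll approach and then press slowly.

>>> {"op": "drive_tool", "data": {"deltas": [1.5,0,1.2,0,3,0,2.4,0,4.5,0.1,3.6,0,5.7,0.1,4.8,0,5.7,0.1,4.8,0,5.7,0.1,4.8,0]}}

```text
t: 24.8
tcp_pos: [0.6045, -0.2108, 0.0481]
tool_rot: [0.935, -0.019, 0.353, -0.025]
force: [0.1, -0.6, 0.4]
finger_gap: 0.003
```

```bash
python3 face.py b; python3 s.py "(.6253,-.210,.045)"
```

```text
face n 8882 x rel flush mm (neg=out) 0.3 [-0.4 -0.1  0.1  0.3  0.7]
side edges x mm [0.5 1. ] 1564
24.85 [-0.738  0.815  1.988  1.956  0.531 -0.993] [ 0.6039 -0.2107  0.0476] [-0.8 -0.5  1. ]
[[ 0.751 -0.019  0.661]
 [-0.055 -0.998  0.034]
 [ 0.659 -0.062 -0.75 ]]
lean 41.4 az 3.0
tool delta cm [ 1.43 -0.09  1.61]
```

>>> {"op": "drive_tool", "data": {"deltas": [0.4,0,0.4,0,0.75,0,0.8,0,1.1,0,1.2,0,1.43,-0.1,1.6,0,1.43,-0.1,1.6,0]}}

```text
t: 25.35
tcp_pos: [0.6255, -0.21, 0.0447]
tool_rot: [0.935, -0.02, 0.352, -0.025]
force: [-2.6, -2.3, 1.3]
finger_gap: 0.004
```

```bash
python3 face.py b; python3 s.py "(.52,-.212,.045)"
```

```text
face n 8540 x rel flush mm (neg=out) 7.0 [-40.7   6.7   6.9   7.    7.4]
side edges x mm [0.6 1. ] 1373
25.4 [-0.706  0.824  1.941  1.93   0.506 -0.929] [ 0.6253 -0.21    0.0447] [-2.2 -1.9  0.7]
[[ 0.751 -0.019  0.66 ]
 [-0.055 -0.998  0.034]
 [ 0.658 -0.062 -0.75 ]]
lean 41.4 az 2.9
tool delta cm [-7.87  0.39 -6.98]
```

>>> {"op": "drive_tool", "data": {"deltas": [-1,0,-1,0,-3,0.2,-2.7,0,-5.5,0.3,-5,0,-8,0.4,-7.1,0,-9.4,0.4,-8.2,0,-9.4,0.4,-8.2,0,-9.4,0.4,-8.2,0]}}

```text
t: 26.1
tcp_pos: [0.501, -0.2123, 0.0442]
tool_rot: [0.935, -0.02, 0.353, -0.025]
force: [0.6, 1.1, 1.2]
finger_gap: -0.003
```

```bash
python3 face.py b; python3 s.py "(.48,-.212,.16)"
```

```text
face n 14026 x rel flush mm (neg=out) -53.8 [-54.9 -54.5 -54.1 -53.8  25.2]
side edges x mm [-0.   1.1] 883
26.15 [-0.927  0.838  2.208  2.067  0.674 -1.352] [ 0.5015 -0.2122  0.0443] [ 0.5 -0.8  0.5]
[[ 0.75  -0.018  0.661]
 [-0.054 -0.998  0.033]
 [ 0.659 -0.061 -0.749]]
lean 41.5 az 2.9
tool delta cm [  6.02  -0.69 -10.09]
```

B has sprung out about 55 mm. I'll lift clear and then check everything.

>>> {"op": "drive_tool", "data": {"deltas": [1,-0.1,-2.5,0,2.5,-0.3,-5,0,4.5,-0.5,-7.5,0,6,-0.7,-10,0,6,-0.7,-10,0,6,-0.7,-10,0]}}

```text
t: 26.75
tcp_pos: [0.4815, -0.2121, 0.1603]
tool_rot: [0.935, -0.018, 0.354, -0.024]
force: [0.4, -1.3, 0.2]
finger_gap: -0.001
```

```bash
python3 - <<'E'
from station import manip
from h import *
s=manip.sense(); print(s["t"],s["tcp_pos"].round(3),s["force"].round(1),abs(s["qd"]).max())
for n in ["top","scene"]:
    d=manip.snapshot(n); cv2.imwrite(f"pics/{n}9.png",d["frame"][:,:,::-1]); W=pts(d); d0=np.load(f"pics/{n}0.npz"); W0=pts(d0)
    dd=np.abs(W[...,2]-W0[...,2])>.012
    dd=cv2.morphologyEx(dd.astype(np.uint8),cv2.MORPH_OPEN,np.ones((3,3)))
    nn,l,st,c=cv2.connectedComponentsWithStats(dd)
    for i in range(1,nn):
        if st[i,4]>15: print(n,c[i].round(),st[i].tolist())
    if n=="top": im=np.hstack([d["frame"][:,:,::-1]])
E
```

```text
26.75 [ 0.482 -0.212  0.16 ] [ 0.4 -1.3  0.2] 0.04502929466043897
top [191. 197.] [157, 185, 65, 24, 1186]
top [348. 210.] [317, 198, 65, 23, 1202]
top [350. 354.] [178, 243, 338, 177, 31775]
top [ 16. 356.] [0, 341, 37, 29, 685]
top [283. 416.] [273, 412, 22, 8, 125]
scene [217. 192.] [192, 177, 49, 28, 834]
scene [213. 180.] [211, 179, 5, 4, 17]
scene [301. 290.] [188, 198, 221, 198, 18795]
scene [ 30. 330.] [0, 231, 85, 189, 10482]
scene [270. 378.] [254, 355, 35, 50, 951]
scene [215. 413.] [205, 403, 18, 17, 174]
scene [272. 415.] [267, 408, 12, 12, 97]
```

View pics/scene9.png

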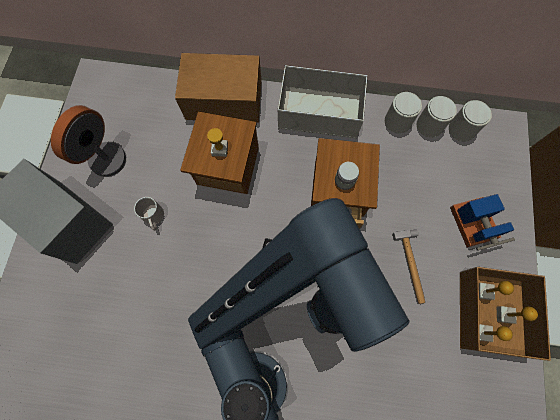

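View pics/top9.png

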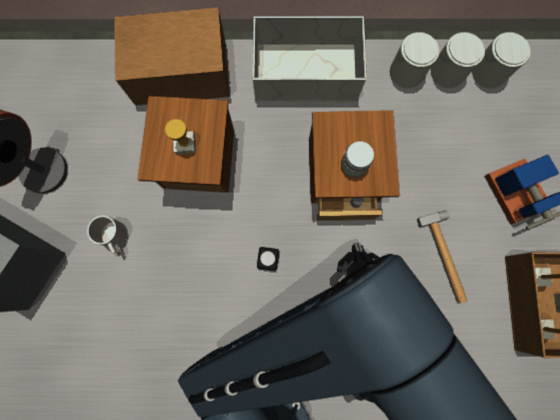

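The top view shows A shut (190,185) and B ajar (350,205). The trophy, tin, mug, tape measure and hammer are where they were: depth has changed only at the two drawers and at the arm. Handing in.

```bash
python3 -c "
from station import manip
print(manip.sign_off())"
```

```text
the job is handed in; nothing more can be done
None
```

Both drawers are as you asked. I pushed drawer A in until it latched, let go, and then pressed drawer B so it sprang ajar. The job was handed in at about 27 s of the 64 s allowed.

- **Tool lean:** the drive only turns the tool about its own axis, so I leaned it to about 40° by stretching the arm past its reach in small steps. Then I pushed in underneath the top boards with the fingers shut.
- **Drawer A:** I pushed it to about 7 mm beyond flush. After I let go it sat level with its unit's front edges, to within about 1 mm.
- **Drawer B:** I pressed it to about 6.5 mm beyond flush. It then sprang out to about 55 mm.
- **Everything else:** before and after, depth changed only at the two drawers and where the arm stands. The trophy, tin, mug and hammer have not moved. The arm hid the tape measure in one of the two views, but the other shows it in place. I did not check the jar and the roll of tape in the cubbies separately, though the fingers never went into the cubbies.
- **Forces:** the readings I took were about 6 N or less. At hand-in the tool was clear, with its tip about 90 mm in front of drawer B and 160 mm above the bench.

No check failed. One early reading of drawer A's face was unusable because points from inside the drawer got mixed in; I measured it again before the final push.

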